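# Rebuild the crucible pedestal of the furnace

### The arm

A 7-joint arm with a two-finger parallel gripper is mounted at the origin on the work surface. World frame = base frame: x ahead of the robot, y to its left, z up, the work surface at z = 0. Lengths are in m, angles in rad, forces in N, time in s.
With the tool pointing down it reaches from about 0.4 to 0.85 m from the base axis. Payload 4.5 kg.
Tool frame: the origin (TCP) lies at the very end of the fingers, on their centre line; the grasp point (between the pads) lies 19 mm behind it; z points along the fingers, y is the line along which they close (so a half turn about z gives the same grasp; the last joint's range is limited). The gripper opens to 88 mm and grips with 3 to 60 N. Pads are 18 mm wide; open, the fingers measure 123 mm over their backs; the gripper's body (75 mm by 187 mm) begins 45 mm behind the grasp point.
Start: joints at [1.2, 0.689, -0.195, 1.565, 0.157, 0.902, -0.215], TCP at [0.246, -0.575, 0.239] pointing down, gripper open.
Joint ranges: [-3.01, 3.01], [-0.46, 2.08], [-1.47, 1.51], [0.13, 2.56], [-1, 4.14], [0.04, 2.09], [-2.66, 2.66]. Speed limits (rad/s): [2.57, 2.57, 3.14, 3.14, 3.14, 3.14, 3.14].

### API

Orientations are given as a unit quaternion [x, y, z, w].
In Python, from plant import r, eyes, nets gives the robot as it stands.
- The arm moves only by the shell command python3 -m pendant 'ROWS' [FORCE]. ROWS is JSON, a list of rows, each an object of numbers: "claw": the opening, from 0 (shut) to 1 (fully open); "dx", "dy", "dz": the shift along the world's x, y, z in mm; "twist": the turn about the world's z in rad. In form: [{"claw": .., "dx": .., "dy": .., "dz": .., "twist": ..}, ...]. A call has 1 to 8 rows; each row is the pose to reach, as a shift and turn from the pose commanded when the call began; what a row does not reach only later rows make up. A row lasts 1/10 s, in which the tool goes at most 50 mm and 8.59 degrees, less where a joint would pass 70% of its speed; a pose out of reach is approached as far as the arm can. A call with a gripper value outside its range is refused whole. The fingers move at their own pace and stop on an object; FORCE is the grip in N (left out, the last holds). Time passes only in rows, so rows that repeat a pose let the fingers close. It gives the time, the measured TCP pose, the force, the opening and the grip force at its end, in the units of the state.
- r.get_state(): the state, without advancing time (a new reading comes with each control period).
- eyes.snapshot(name): name is "side" or "top" or "wrist"; returns (picture, depth): 400x640x3 uint8, blue, green, red; 400x640 float32, m along the optical axis (not along the pixel's ray), 0 where there is no reading.
- eyes.camera_info(name): a dict with "K" (3x3 intrinsics, pixels), "world_to_cam" (4x4, takes a point from world to camera coordinates); the wrist camera has in their place "T_tool_cam" (4x4, takes a point from camera to tool coordinates, whose origin is the TCP and whose axes are the flange's). Camera axes: x right, y down, z forward; pixel columns grow to the right and rows downward; lengths in m; the calibration is good to about 2 mm. A picture is of the moment at which its call begins: read the wrist's pose just before it. camera_info takes no time and is no camera call.
- r.finish_job(): hands the job in; it is judged then, once.
Trained networks look in the newest picture that a camera, given by its name, has taken for a name from the list of things; names that differ only in an ending like _2 or _b are one class to them, and where a whole thing is asked for, a point or a joint stands for the part that bears it (a point fixed in the world has none). Each returns a list of dicts, best first, with "confidence" (0 to 1); they miss things now and then, are a little off and sometimes report something else, mostly with a low value. They report only what shows in the picture. A call takes as long as a camera call. They do not tell look-alikes from the thing itself.
- nets.spot_in(camera, query): "box" ([left, top, width, height] as shares, 0 to 1, of the picture: columns of its width, rows of its height, round what is visible of it).
- nets.place_of(camera, query): "position" ([column, row] as shares, 0 to 1, of the picture: columns of its width, rows of its height: a listed point, or the origin of a listed thing).
The state is a dict: "clock": time; "q": joint angles; "qd": joint speeds; "joint_torque": joint torques, N m; "tool_pos": TCP position; "eef_rot": TCP orientation; "contact_force": force on the tool from outside, world axes, zero at the start; "moment": the same for the moment, N m; "opening": opening from 0.0 (shut) to 1.0 (fully open); "finger_force": force on a finger pad.
Only numpy, scipy, OpenCV 4.12 (cv2) and the standard library are available. Lean on these libraries where they do the work, as an engineer would, in place of code of your own. Each camera call takes 0.05 s, during which the arm holds its last target. There are 200 camera calls.

### The job

Rebuild the furnace's crucible pedestal on the bench: first put the tall white ceramic insulator over the upright steel spindle so that it sits flat on the pedestal's seat, then put the steel crucible holder over the spindle, hollow cup side up as it stands now, so that it sits flat on top of the insulator. Set both down rather than dropping them; the short ceramic collar, the clamp ring and the small crucible are not part of it.

Things in the scene. Friction and masses are not known exactly. Their poses are not given: they have to be found in the camera images.
- insulator: White ceramic insulator: a plain thick-walled tube standing upright on the bench, outside diameter 50 mm, through bore 26 mm, height 35 mm, about 120 g; it starts the right way up. Origin at the centre of its underside, z axis up along the bore. The other white ceramic pieces are smaller: a short collar (diameter 44 mm, height only 14 mm) and a crucible (a cup 34 mm across with a closed bottom).
- holder: Bare steel crucible holder: a solid-looking round piece standing upright, diameter 44 mm, height 40 mm, about 200 g, with a shallow round recess in its top (34 mm across, 11 mm deep) and a blind socket in its underside (26 mm across, 24 mm deep) that goes over the spindle. Origin at the centre of its underside, z axis up; it starts the right way up. The other loose steel ring, a flat clamp ring 62 mm across and 10 mm high, is not it.
- pedestal_seat (a point): Centre of the pedestal's seat, at the foot of the spindle, z axis up along the spindle. The pedestal is fixed to the bench: a dark steel plate 110 mm square and 12 mm thick carrying a round seat 64 mm across whose top (this point) is 20 mm above the bench. A plain steel spindle, 12 mm in diameter with a tapered tip, rises 55 mm above this point; with the insulator (35 mm) seated, 20 mm of it still stand out.
Things that resemble listed ones, but are neither listed nor needed, are in the scene too. Leave any orange or yellow look-alike of the holder alone.

How it is judged:
By the outcome, as a careful person would: the job done as asked, in the order asked, and still so for the second after the job is handed in, with the robot touching nothing.
It also fails if it takes over 64 s, if anything falls off the work surface, if the arm or the gripper's body presses on something with over 40 N, if the wrist force passes 120 N, or if a joint passes its speed limit or range.

## Working session

There is one attempt and no reset: what is moved stays moved. The work goes in short steps, Python scripts to look and compute and a shell command to move; the robot and the scene stay as the last step left them, time stands still between calls to the robot, and variables do not carry over. Pictures are saved under pics/ and viewed, at most 10 in all, crops included, and the job is handed in when it is done.

```bash
mkdir -p pics; ls
cat > h.py <<'E'
import numpy as np,cv2
from scipy.spatial.transform import Rotation as R
from plant import r,eyes,nets
def cam(name,s=None):
    i=eyes.camera_info(name);K=np.array(i["K"])
    if "world_to_cam" in i: T=np.linalg.inv(np.array(i["world_to_cam"]))
    else:
        s=s or r.get_state();W=np.eye(4);W[:3,:3]=R.from_quat(s["eef_rot"]).as_matrix();W[:3,3]=s["tool_pos"];T=W@np.array(i["T_tool_cam"])
    return K,T
def snap(name):
    K,T=cam(name);p,d=eyes.snapshot(name);return p,d,K,T
def cloud(d,K,T):
    v,u=np.mgrid[:d.shape[0],:d.shape[1]]
    P=np.stack([(u-K[0,2])/K[0,0]*d,(v-K[1,2])/K[1,1]*d,d],-1)
    W=P@T[:3,:3].T+T[:3,3];W[d<=0]=np.nan;return W
def onplane(u,v,z,K,T):
    ray=T[:3,:3]@np.array([(u-K[0,2])/K[0,0],(v-K[1,2])/K[1,1],1]);return T[:3,3]+ray*(z-T[2,3])/ray[2]
E
python3 - <<'E'
from h import *
for n in("top","side"):
    p,d,K,T=snap(n);cv2.imwrite(f"pics/{n}0.png",p);W=cloud(d,K,T)
    np.savez(f"{n}0.npz",W=W,K=K,T=T)
    print(n,T[:3,3].round(3))
    for q in("insulator","holder","pedestal_seat"):
        for f,k in((nets.spot_in,"box"),(nets.place_of,"position")):
            try:
                for o in f(n,q)[:4]:
                    b=np.array(o[k]);b=b*([640,400]*(len(b)//2));
                    c=b if k=="position" else b[:2]+b[2:]/2
                    print(q,k,b.round(0),round(o["confidence"],2),W[min(int(c[1]),399),min(int(c[0]),639)].round(3))
            except Exception as e: print(q,k,e)
print(r.get_state()["tool_pos"],r.get_state()["clock"])
E
```

```text
pics
top [ 0.358 -0.004  1.153]
insulator box [434. 137.  23.  23.] 0.66 [ 0.594 -0.317  0.002]
insulator position [440. 148.] 0.93 [ 0.588 -0.295  0.034]
holder box [443. 222.  22.  21.] 0.86 [ 0.393 -0.321  0.032]
holder box [407. 245.  24.  17.] 0.77 [ 0.345 -0.237  0.031]
holder box [412. 204.  17.  21.] 0.66 [ 0.438 -0.246  0.029]
holder position [413. 252.] 0.88 [ 0.351 -0.227  0.026]
holder position [418. 214.] 0.83 [ 0.436 -0.241  0.031]
holder position [451. 236.] 0.62 [ 0.386 -0.315  0.029]
pedestal_seat box [292. 113.  49.  52.] 0.69 [ 0.617 -0.008  0.018]
pedestal_seat position [314. 137.] 0.71 [ 0.617 -0.003  0.037]
side [0.393 0.739 0.501]
insulator box [284. 140.  22.  19.] 0.63 [ 0.586 -0.291  0.031]
insulator position [294. 155.] 0.53 [ 0.588 -0.293  0.01 ]
holder box [364. 139.  16.  24.] 0.9 [ 0.389 -0.301  0.027]
holder box [379. 155.  16.  22.] 0.87 [ 0.35  -0.213  0.027]
holder box [338. 150.  21.  21.] 0.79 [ 0.441 -0.226  0.033]
holder position [386. 174.] 0.89 [ 0.354 -0.212  0.006]
holder position [370. 155.] 0.86 [ 0.391 -0.302  0.015]
holder position [349. 167.] 0.55 [ 0.44  -0.224  0.016]
pedestal_seat box [220. 187.  69.  49.] 0.77 [0.621 0.001 0.021]
pedestal_seat position [253. 206.] 0.66 [0.624 0.001 0.033]
[ 0.24619592 -0.57448292  0.23874692] 0.7
```

Run:
```python
from h import *
a=cv2.imread("pics/top0.png")[100:280,280:500];b=cv2.imread("pics/side0.png")[110:250,210:410]
a=cv2.resize(a,None,fx=3.2,fy=3.2,interpolation=cv2.INTER_CUBIC)[:,:800]
b=cv2.resize(b,None,fx=4,fy=4,interpolation=cv2.INTER_CUBIC)
cv2.imwrite("pics/ct.png",a);cv2.imwrite("pics/cs.png",b)
```

```text
(no output)
```

View pics/ct.png

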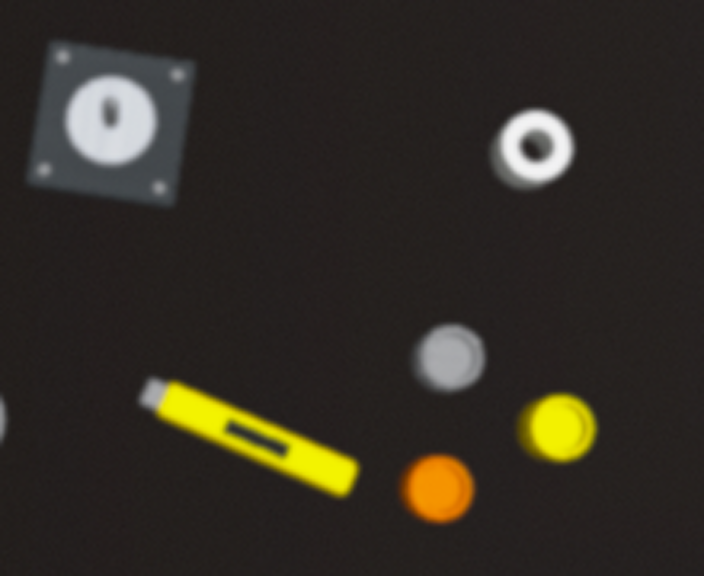

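View pics/cs.png

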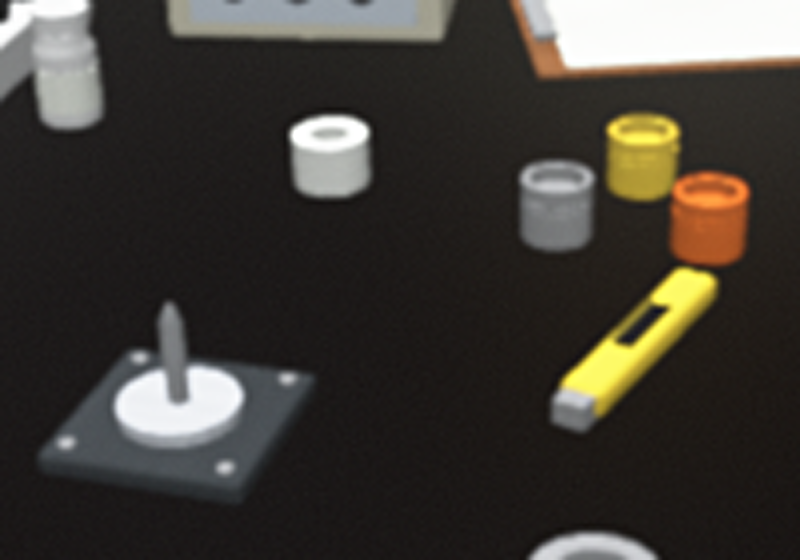

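Run:
```python
from h import *
D=np.load("top0.npz");W,K,T=D["W"],D["K"],D["T"]
p=cv2.imread("pics/top0.png")
g=p.max(2)
def circ(c,z,th,name):
    x,y=c;m=np.zeros_like(g);m[y-22:y+22,x-22:x+22]=(g[y-22:y+22,x-22:x+22]>th)&(W[y-22:y+22,x-22:x+22,2]>z-0.012)
    m=cv2.morphologyEx(m,cv2.MORPH_OPEN,np.ones((3,3),np.uint8))
    cs,_=cv2.findContours(m,cv2.RETR_EXTERNAL,cv2.CHAIN_APPROX_NONE);k=max(cs,key=cv2.contourArea)
    (u,v),(a,b),_=cv2.fitEllipse(k)
    print(name,(round(u,1),round(v,1)),(round(a,1),round(b,1)),"mm/px",round((T[2,3]-z)/K[0,0]*1e3,2),onplane(u,v,z,K,T).round(4))
circ((447,146),.035,150,"ins");circ((420,212),.04,90,"hold");circ((314,137),.02,150,"seat")
for n in("top","side"):
    W=np.load(n+"0.npz")["W"]
    m=W[...,2]>.06;n,l,s,c=cv2.connectedComponentsWithStats(m.astype(np.uint8))
    for i in range(1,n):
        if s[i,4]>8: w=W[l==i];print(s[i],np.nanpercentile(w,2,0).round(2),np.nanpercentile(w,98,0).round(2))
    S=np.load("side0.npz")["W"]
# seat from side cloud
w=S[150:250,200:300].reshape(-1,3);w=w[(w[:,2]>.03)&(abs(w[:,0]-.62)<.05)&(abs(w[:,1])<.05)];print("spindle",len(w),np.median(w,0))
s=r.get_state();print(R.from_quat(s["eef_rot"]).as_matrix().round(2),s["opening"],eyes.camera_info("wrist")["T_tool_cam"])
```

```text
ins (447.2, 145.4) (21.0, 21.0) mm/px 2.28 [ 0.5932 -0.3135  0.035 ]
hold (418.5, 211.9) (13.4, 16.2) mm/px 2.27 [ 0.4395 -0.2404  0.04  ]
seat (314.3, 137.1) (26.3, 26.7) mm/px 2.31 [ 0.6211 -0.0064  0.02  ]
[498   0  12   7  54] [ 0.92 -0.46  0.06] [ 0.93 -0.44  0.07]
[517   0  13   9  64] [ 0.91 -0.51  0.06] [ 0.93 -0.48  0.07]
[538   0  13  10  79] [ 0.91 -0.56  0.06] [ 0.93 -0.53  0.07]
[558   0  12  12  86] [ 0.9  -0.6   0.06] [ 0.93 -0.58  0.07]
[497  13  12  12  84] [ 0.87 -0.46  0.06] [ 0.9  -0.44  0.07]
[517  15  12  12  79] [ 0.87 -0.51  0.06] [ 0.89 -0.48  0.07]
[538  17  12  11  88] [ 0.86 -0.55  0.06] [ 0.89 -0.53  0.07]
[557  18  13  12  80] [ 0.86 -0.6   0.06] [ 0.88 -0.57  0.07]
[109  36  31  31 702] [0.79 0.4  0.06] [0.84 0.45 0.1 ]
[478  42  21  22 308] [ 0.78 -0.42  0.06] [ 0.82 -0.39  0.09]
[ 551   58   89  103 8026] [ 0.55 -0.71  0.06] [ 0.76 -0.57  0.19]
[   0   91   61   87 4226] [0.53 0.57 0.06] [0.7  0.66 0.14]
[313 130   5   6  25] [ 0.62 -0.01  0.06] [ 0.63 -0.    0.08]
[ 599  302   41   56 1475] [ 0.18 -0.53  0.31] [ 0.26 -0.48  0.35]
[292 387  48  13 448
[... 553 characters left out ...]
09  15  14 164] [ 0.78 -0.42  0.06] [ 0.82 -0.38  0.09]
[183 111   9   4  27] [ 0.92 -0.47  0.06] [ 0.94 -0.44  0.06]
[197 112   9   4  28] [ 0.87 -0.46  0.06] [ 0.9  -0.43  0.06]
[249 186   6   9  41] [ 0.62 -0.01  0.06] [0.63 0.   0.08]
[   0  323   42   60 1862] [0.79 0.4  0.06] [0.82 0.45 0.1 ]
spindle 117 [ 0.62147995 -0.00119405  0.05332945]
[[ 0.92  0.39  0.  ]
 [ 0.39 -0.92 -0.  ]
 [ 0.    0.   -1.  ]] 1.000961561833636 [[ 2.28447233e-04 -9.62854651e-01 -2.70020127e-01  6.88270458e-02]
 [ 9.99999749e-01  4.00917905e-04 -5.83580546e-04  1.58818253e-04]
 [ 6.70159147e-04 -2.70019926e-01  9.62854501e-01 -1.46207582e-01]
 [ 0.00000000e+00  0.00000000e+00  0.00000000e+00  1.00000000e+00]]
```

View pics/top0.png

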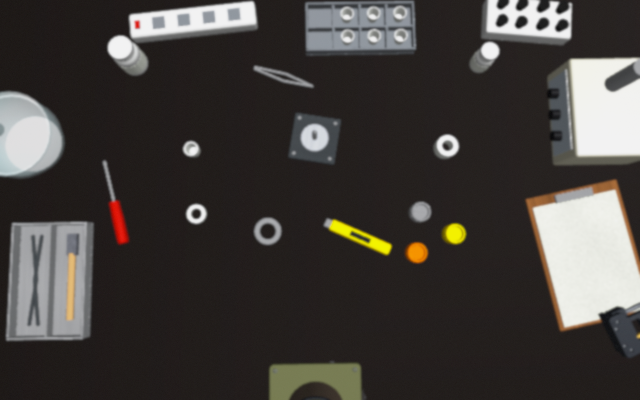

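```bash
python3 -m pendant '[{"claw":1,"dx":40,"dy":30,"dz":-4},{"claw":1,"dx":79,"dy":59,"dz":-8},{"claw":1,"dx":118,"dy":89,"dz":-12},{"claw":1,"dx":157,"dy":118,"dz":-16},{"claw":1,"dx":196,"dy":148,"dz":-20},{"claw":1,"dx":235,"dy":177,"dz":-26},{"claw":1,"dx":274,"dy":206,"dz":-30},{"claw":1,"dx":310,"dy":235,"dz":-35}]' 30 && python3 -m pendant '[{"claw":1,"dx":25,"dy":18,"dz":-5},{"claw":1,"dx":37,"dy":26,"dz":-20},{"claw":1,"dx":37,"dy":26,"dz":-30},{"claw":1,"dx":37,"dy":26,"dz":-30}]'
cat >> h.py <<'E'
def look(z0,z1,c,rad,tag):
    """circle of a level top face between z0,z1 near c (world), wrist camera"""
    p,d,K,T=snap("wrist");W=cloud(d,K,T);cv2.imwrite(f"pics/{tag}.png",p)
    m=((W[...,2]>z0)&(W[...,2]<z1)&(np.hypot(W[...,0]-c[0],W[...,1]-c[1])<rad)).astype(np.uint8)
    w=W[m>0];cs,_=cv2.findContours(m,cv2.RETR_EXTERNAL,cv2.CHAIN_APPROX_NONE);k=max(cs,key=cv2.contourArea)[:,0]
    z=np.median(w[:,2]);P=np.array([onplane(u,v,z,K,T)[:2] for u,v in k],np.float32)
    (cx,cy),(a,b),_=cv2.fitEllipse(P*1000);print(tag,"n",len(w),"z",z.round(4),"ellipse centre",round(cx,1),round(cy,1),"dia",round(a,1),round(b,1))
    s=r.get_state();print("tcp",np.array(s["tool_pos"]).round(4),"go",round(cx-s["tool_pos"][0]*1e3,1),round(cy-s["tool_pos"][1]*1e3,1))
    return p,d,K,T,W
E
python3 -c "
from h import *
look(.027,.045,(.593,-.313),.045,'w1')"
```

```text
validation failed for argument at $[0]...
Traceback (most recent call last):
  File "h.py", line 22, in look
    w=W[m>0];cs,_=cv2.findContours(m,cv2.RETR_EXTERNAL,cv2.CHAIN_APPROX_NONE);k=max(cs,key=cv2.contourArea)[:,0]
                                                                                ~~~^^^^^^^^^^^^^^^^^^^^^^^^
ValueError: max() iterable argument is empty
```

Row validation failed; probably every key is required ("twist" was missing).

```bash
python3 -m pendant '[{"claw":1,"dx":40,"dy":30,"dz":-4,"twist":0},{"claw":1,"dx":79,"dy":59,"dz":-8,"twist":0},{"claw":1,"dx":118,"dy":89,"dz":-12,"twist":0},{"claw":1,"dx":157,"dy":118,"dz":-16,"twist":0},{"claw":1,"dx":196,"dy":148,"dz":-20,"twist":0},{"claw":1,"dx":235,"dy":177,"dz":-26,"twist":0},{"claw":1,"dx":274,"dy":206,"dz":-30,"twist":0},{"claw":1,"dx":310,"dy":235,"dz":-35,"twist":0}]' 30 && python3 -m pendant '[{"claw":1,"dx":25,"dy":18,"dz":-5,"twist":0},{"claw":1,"dx":37,"dy":26,"dz":-20,"twist":0},{"claw":1,"dx":37,"dy":26,"dz":-30,"twist":0},{"claw":1,"dx":37,"dy":26,"dz":-30,"twist":0}]' && python3 -c "
from h import *
look(.027,.045,(.593,-.313),.045,'w1')"
```

```text
clock: 1.55
tool_pos: [0.5581, -0.338, 0.2038]
eef_rot: [0.98, 0.201, 0.0, 0.0]
contact_force: [-0.0, -0.8, -0.5]
opening: 0.998
finger_force: 0.0
clock: 1.95
tool_pos: [0.5899, -0.315, 0.1712]
eef_rot: [0.98, 0.2, -0.003, -0.001]
contact_force: [-0.9, -1.3, -1.3]
opening: 1.006
finger_force: 0.0
w1 n 1474 z 0.0352 ellipse centre 594.9 -314.2 dia 48.4 49.1
tcp [ 0.5901 -0.3159  0.1723] go 4.7 1.7
```

```bash
python3 -m pendant '[{"claw":1,"dx":5,"dy":2,"dz":-40,"twist":0},{"claw":1,"dx":5,"dy":2,"dz":-80,"twist":0},{"claw":1,"dx":5,"dy":2,"dz":-115,"twist":0},{"claw":1,"dx":5,"dy":2,"dz":-140,"twist":0},{"claw":1,"dx":5,"dy":2,"dz":-155,"twist":0},{"claw":1,"dx":5,"dy":2,"dz":-163,"twist":0},{"claw":1,"dx":5,"dy":2,"dz":-163,"twist":0},{"claw":1,"dx":5,"dy":2,"dz":-163,"twist":0}]' 30
```

```text
clock: 2.8
tool_pos: [0.5989, -0.3124, 0.0121]
eef_rot: [0.98, 0.201, 0.001, 0.001]
contact_force: [0.3, -0.2, 0.1]
opening: 0.997
finger_force: 0.0
```

```bash
python3 -m pendant '[{"claw":0.4,"dx":0,"dy":0,"dz":0,"twist":0},{"claw":0.4,"dx":0,"dy":0,"dz":0,"twist":0},{"claw":0.4,"dx":0,"dy":0,"dz":0,"twist":0},{"claw":0.4,"dx":0,"dy":0,"dz":0,"twist":0},{"claw":0.4,"dx":0,"dy":0,"dz":0,"twist":0},{"claw":0.4,"dx":0,"dy":0,"dz":0,"twist":0},{"claw":0.4,"dx":0,"dy":0,"dz":0,"twist":0},{"claw":0.4,"dx":0,"dy":0,"dz":0,"twist":0}]' 30
```

```text
clock: 3.6
tool_pos: [0.5983, -0.3116, 0.0109]
eef_rot: [0.98, 0.201, 0.0, 0.0]
contact_force: [-0.3, -0.2, 1.7]
opening: 0.559
finger_force: 29.7
```

```bash
python3 -m pendant '[{"claw":0.4,"dx":0,"dy":0,"dz":15,"twist":0},{"claw":0.4,"dx":0,"dy":0,"dz":50,"twist":0},{"claw":0.4,"dx":0,"dy":10,"dz":95,"twist":0},{"claw":0.4,"dx":-6,"dy":40,"dz":130,"twist":0},{"claw":0.4,"dx":-13,"dy":80,"dz":155,"twist":0},{"claw":0.4,"dx":-20,"dy":125,"dz":160,"twist":0},{"claw":0.4,"dx":-27,"dy":172,"dz":160,"twist":0},{"claw":0.4,"dx":-34,"dy":220,"dz":160,"twist":0}]' 30
```

```text
clock: 4.4
tool_pos: [0.5638, -0.09, 0.1721]
eef_rot: [0.98, 0.201, 0.001, 0.0]
contact_force: [0.6, 0.3, -1.4]
opening: 0.558
finger_force: 29.7
```

```bash
python3 -m pendant '[{"claw":0.4,"dx":-4,"dy":35,"dz":0,"twist":0},{"claw":0.4,"dx":-8,"dy":61,"dz":0,"twist":0},{"claw":0.4,"dx":-8,"dy":61,"dz":0,"twist":0},{"claw":0.4,"dx":-8,"dy":61,"dz":0,"twist":0}]' 30
python3 - <<'E'
from h import *
p,d,K,T,W=look(.012,.028,(.621,-.004),.036,'w2')
m=(W[...,2]>.045)&(W[...,2]<.085)&(np.hypot(W[...,0]-.621,W[...,1]+.004)<.03)
w=W[m];print("spindle",len(w),np.median(w,0).round(4));
for a in np.arange(.045,.085,.008):
    q=w[(w[:,2]>a)&(w[:,2]<a+.008)];print(a,len(q),q.mean(0).round(4) if len(q) else "")
print(nets.place_of("wrist","pedestal_seat"),nets.place_of("wrist","insulator"),r.get_state()["finger_force"])
E
```

```text
clock: 4.8
tool_pos: [0.5562, -0.0304, 0.1714]
eef_rot: [0.979, 0.202, 0.0, 0.0]
contact_force: [0.3, -0.5, -0.1]
opening: 0.559
finger_force: 29.7
w2 n 3801 z 0.0201 ellipse centre 620.8 -4.2 dia 67.9 68.8
tcp [ 0.5563 -0.0317  0.1713] go 64.5 27.5
spindle 169 [ 0.6211 -0.007   0.0704]
0.045 0 
0.053 0 
0.061 63 [ 0.6213 -0.0068  0.0674]
0.069 105 [ 0.621  -0.0071  0.0725]
0.077 1 [ 0.6218 -0.0084  0.0777]
0.08499999999999999 0 
[{'position': [0.5109, 0.2977], 'confidence': 0.88}] [{'position': [0.4986, 0.6183], 'confidence': 0.85}] 29.699805395503063
```

View pics/w2.png

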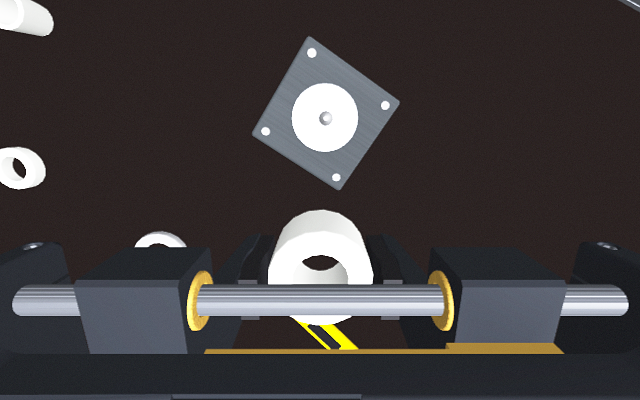

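Run:
```python
from h import *
s=r.get_state();p,d,K,T,=snap("wrist");W=cloud(d,K,T)
M=R.from_quat(s["eef_rot"]).as_matrix();L=(W-s["tool_pos"])@M*1e3  # tool coords mm
w=L[200:330,260:380].reshape(-1,3);w=w[(w[:,2]>-40)&(w[:,2]<15)&(abs(w[:,1])<26)&(w[:,0]<45)]
t=w[(w[:,2]<-20)&(w[:,2]>-28)]; f=w[(w[:,2]>-18)&(w[:,2]<8)]
for n,q in(("top",t),("front",f)):
    print(n,len(q),np.percentile(q,[1,50,99],axis=0).round(1).tolist())
q=f;A=np.c_[2*q[:,:2],np.ones(len(q))];x=np.linalg.lstsq(A,(q[:,:2]**2).sum(1),rcond=None)[0];print("circle",x[:2],np.sqrt(x[2]+x[0]**2+x[1]**2))
c=np.median(q[abs(q[:,1])<4,0])-25;print("centre tool x",c)
off=M@np.array([c,0,0]);print("ins offset world",off,"go",np.array([621,-6])-np.array(s["tool_pos"])[:2]*1e3-off[:2])
```

```text
top 4131 [[-27.3, -25.7, -26.7], [7.4, 0.2, -24.3], [20.0, 25.6, -20.4]]
front 2361 [[-17.6, -25.2, -17.8], [10.4, 0.2, -5.1], [20.4, 25.2, 7.6]]
circle [ 2.46626686 -0.00856211] 19.678837186745454
centre tool x -5.2048162297562826
ins offset world [-4.78980839e+00 -2.03662645e+00  5.55033019e-04] go [69.46609696 28.56266474]
```

```bash
python3 -m pendant '[{"claw":0.4,"dx":35,"dy":14,"dz":0,"twist":0},{"claw":0.4,"dx":69,"dy":28,"dz":-10,"twist":0},{"claw":0.4,"dx":69,"dy":28,"dz":-30,"twist":0},{"claw":0.4,"dx":69,"dy":28,"dz":-60,"twist":0},{"claw":0.4,"dx":69,"dy":28,"dz":-70,"twist":0},{"claw":0.4,"dx":69,"dy":28,"dz":-70,"twist":0},{"claw":0.4,"dx":69,"dy":28,"dz":-70,"twist":0}]' 30
python3 - <<'E'
from h import *
s=r.get_state();print(np.array(s["tool_pos"])*1e3)
p,d=eyes.snapshot("wrist");a=p[180:400,180:460]
p,d=eyes.snapshot("side");b=p[130:260,200:320]
a=cv2.resize(a,None,fx=1.6,fy=1.6);b=cv2.resize(b,(int(120*352/130),352),interpolation=cv2.INTER_CUBIC)
cv2.imwrite("pics/pre.png",np.hstack([a,b]))
E
```

```text
clock: 5.7
tool_pos: [0.6257, -0.0032, 0.1015]
eef_rot: [0.98, 0.201, 0.001, 0.0]
contact_force: [0.4, -0.4, -1.1]
opening: 0.555
finger_force: 29.7
[625.70334522  -3.17263145 101.52127093]
```

View pics/pre.png

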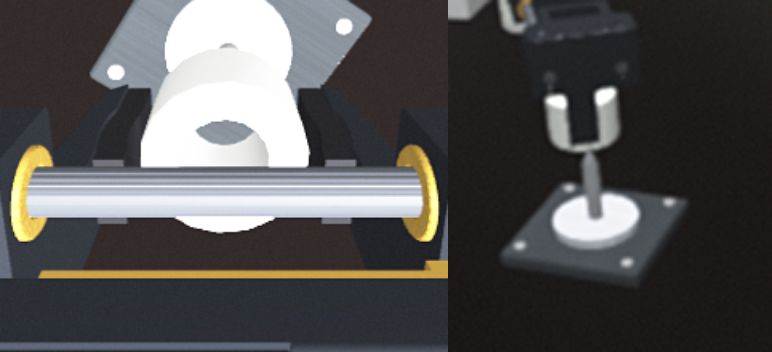

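```bash
python3 -m pendant '[{"claw":0.4,"dx":-1,"dy":0,"dz":-15,"twist":0},{"claw":0.4,"dx":-1,"dy":0,"dz":-30,"twist":0},{"claw":0.4,"dx":-1,"dy":0,"dz":-45,"twist":0},{"claw":0.4,"dx":-1,"dy":0,"dz":-58,"twist":0},{"claw":0.4,"dx":-1,"dy":0,"dz":-63,"twist":0},{"claw":0.4,"dx":-1,"dy":0,"dz":-66,"twist":0},{"claw":0.4,"dx":-1,"dy":0,"dz":-66,"twist":0}]' 30
```

```text
clock: 6.5
tool_pos: [0.6242, -0.0025, 0.0345]
eef_rot: [0.98, 0.201, -0.0, 0.0]
contact_force: [0.2, 0.1, -1.0]
opening: 0.559
finger_force: 29.7
```

```bash
python3 -m pendant '[{"claw":0.4,"dx":0,"dy":0,"dz":-1,"twist":0},{"claw":0.4,"dx":0,"dy":0,"dz":-2,"twist":0},{"claw":0.4,"dx":0,"dy":0,"dz":-2,"twist":0},{"claw":0.4,"dx":0,"dy":0,"dz":-2,"twist":0}]' 30
```

```text
clock: 6.9
tool_pos: [0.6243, -0.0025, 0.033]
eef_rot: [0.98, 0.201, 0.0, 0.0]
contact_force: [0.6, 0.5, -1.1]
opening: 0.555
finger_force: 29.7
```

```bash
python3 -m pendant '[{"claw":0.4,"dx":0,"dy":0,"dz":-1,"twist":0},{"claw":0.4,"dx":0,"dy":0,"dz":-1,"twist":0},{"claw":0.4,"dx":0,"dy":0,"dz":-1,"twist":0}]' 30;  python3 -m pendant '[{"claw":0.4,"dx":0,"dy":0,"dz":-1,"twist":0},{"claw":0.4,"dx":0,"dy":0,"dz":-1,"twist":0},{"claw":0.4,"dx":0,"dy":0,"dz":-1,"twist":0}]' 30
```

```text
clock: 7.2
tool_pos: [0.6242, -0.0025, 0.0317]
eef_rot: [0.98, 0.201, -0.0, 0.0]
contact_force: [0.1, -0.3, -1.3]
opening: 0.558
finger_force: 29.7
clock: 7.5
tool_pos: [0.6243, -0.0025, 0.0309]
eef_rot: [0.98, 0.201, 0.0, 0.0]
contact_force: [0.1, -0.0, 0.5]
opening: 0.557
finger_force: 29.7
```

```bash
python3 -m pendant '[{"claw":0.4,"dx":0,"dy":0,"dz":-1,"twist":0},{"claw":0.4,"dx":0,"dy":0,"dz":-1,"twist":0},{"claw":0.4,"dx":0,"dy":0,"dz":-1,"twist":0}]' 30
```

```text
clock: 7.8
tool_pos: [0.6243, -0.0025, 0.0308]
eef_rot: [0.98, 0.201, 0.0, 0.0]
contact_force: [-2.9, -0.3, 8.6]
opening: 0.563
finger_force: 29.7
```

```bash
python3 -m pendant '[{"claw":0.62,"dx":0,"dy":0,"dz":1,"twist":0},{"claw":0.8,"dx":0,"dy":0,"dz":1,"twist":0},{"claw":1,"dx":0,"dy":0,"dz":1,"twist":0},{"claw":1,"dx":0,"dy":0,"dz":1,"twist":0},{"claw":1,"dx":0,"dy":0,"dz":20,"twist":0},{"claw":1,"dx":0,"dy":0,"dz":60,"twist":0},{"claw":1,"dx":0,"dy":0,"dz":105,"twist":0},{"claw":1,"dx":-20,"dy":-10,"dz":140,"twist":0}]' 30
python3 - <<'E'
from h import *
p,d,K,T,W=look(.045,.062,(.621,-.006),.04,'w3')
m=(W[...,2]>.064)&(W[...,2]<.09)&(np.hypot(W[...,0]-.621,W[...,1]+.006)<.03)
print("spindle",m.sum(),np.median(W[m],0))
a=np.nanmedian(W[(W[...,2]>.045)&(W[...,2]<.062)&(np.hypot(W[...,0]-.621,W[...,1]+.006)<.03)],0);print(a)
w=W[(W[...,2]>.048)&(W[...,2]<.062)&(np.hypot(W[...,0]-.621,W[...,1]+.006)<.03)]
print("tilt",np.linalg.lstsq(np.c_[w[:,:2]-w[:,:2].mean(0),np.ones(len(w))],w[:,2],rcond=None)[0])
E
```

```text
clock: 8.6
tool_pos: [0.607, -0.0104, 0.1721]
eef_rot: [0.979, 0.202, 0.003, -0.0]
contact_force: [-0.5, 0.6, 0.4]
opening: 0.998
finger_force: 0.0
w3 n 1761 z 0.0551 ellipse centre 620.4 -3.8 dia 48.2 49.3
tcp [ 0.6046 -0.0145  0.1768] go 15.8 10.7
spindle 140 [ 0.62254845 -0.00628983  0.07025813]
[ 0.62118578 -0.00375398  0.05514783]
tilt [-0.00464146 -0.00100273  0.05501394]
```

```bash
python3 -m pendant '[{"claw":1,"dx":-25,"dy":-35,"dz":0,"twist":0},{"claw":1,"dx":-53,"dy":-72,"dz":0,"twist":0},{"claw":1,"dx":-81,"dy":-110,"dz":0,"twist":0},{"claw":1,"dx":-110,"dy":-150,"dz":0,"twist":0},{"claw":1,"dx":-139,"dy":-190,"dz":0,"twist":0},{"claw":1,"dx":-168,"dy":-230,"dz":0,"twist":0},{"claw":1,"dx":-168,"dy":-230,"dz":0,"twist":0},{"claw":1,"dx":-168,"dy":-230,"dz":0,"twist":0}]' 30
python3 - <<'E'
from h import *
p,d,K,T,W=look(.03,.05,(.44,-.243),.04,'w4')
for c in((.35,-.23),(.39,-.315)):
    m=(W[...,2]>.03)&(W[...,2]<.05)&(np.hypot(W[...,0]-c[0],W[...,1]-c[1])<.03);print(m.sum(),np.median(W[m],0).round(3))
print(nets.place_of("wrist","holder"))
E
```

```text
clock: 9.45
tool_pos: [0.4353, -0.2438, 0.1696]
eef_rot: [0.98, 0.199, -0.0, 0.0]
contact_force: [0.2, 0.6, 0.1]
opening: 0.997
finger_force: 0.0
w4 n 918 z 0.0397 ellipse centre 442.1 -246.3 dia 42.5 43.7
tcp [ 0.4365 -0.2422  0.1697] go 5.6 -4.1
913 [ 0.348 -0.235  0.039]
907 [ 0.391 -0.323  0.039]
[{'position': [0.44, 0.6135], 'confidence': 0.88}, {'position': [0.5739, 0.6145], 'confidence': 0.86}, {'position': [0.5039, 0.4533], 'confidence': 0.74}]
```

View pics/w4.png

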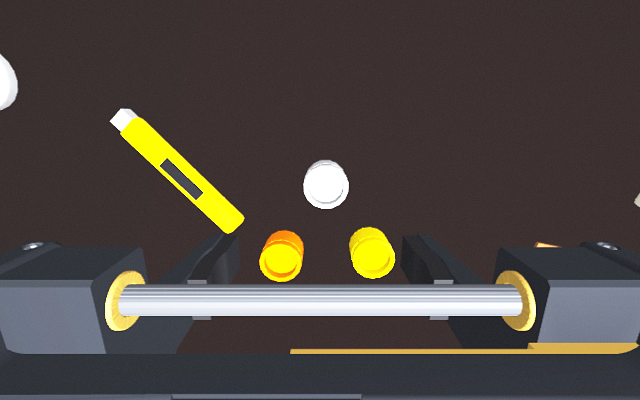

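```bash
python3 -m pendant '[{"claw":1,"dx":5,"dy":-4,"dz":-40,"twist":0},{"claw":1,"dx":5,"dy":-4,"dz":-80,"twist":0},{"claw":1,"dx":5,"dy":-4,"dz":-115,"twist":0},{"claw":1,"dx":5,"dy":-4,"dz":-140,"twist":0},{"claw":1,"dx":5,"dy":-4,"dz":-153,"twist":0},{"claw":1,"dx":5,"dy":-4,"dz":-160,"twist":0},{"claw":1,"dx":5,"dy":-4,"dz":-160,"twist":0},{"claw":1,"dx":5,"dy":-4,"dz":-160,"twist":0}]' 40
```

```text
clock: 10.35
tool_pos: [0.442, -0.2465, 0.0106]
eef_rot: [0.98, 0.201, 0.001, 0.0]
contact_force: [0.1, 0.5, 0.3]
opening: 1.001
finger_force: 0.0
```

```bash
python3 -m pendant '[{"claw":0.35,"dx":0,"dy":0,"dz":0,"twist":0},{"claw":0.35,"dx":0,"dy":0,"dz":0,"twist":0},{"claw":0.35,"dx":0,"dy":0,"dz":0,"twist":0},{"claw":0.35,"dx":0,"dy":0,"dz":0,"twist":0},{"claw":0.35,"dx":0,"dy":0,"dz":0,"twist":0},{"claw":0.35,"dx":0,"dy":0,"dz":0,"twist":0},{"claw":0.35,"dx":0,"dy":0,"dz":0,"twist":0},{"claw":0.35,"dx":0,"dy":0,"dz":0,"twist":0}]' 40
```

```text
clock: 11.15
tool_pos: [0.4412, -0.2466, 0.0098]
eef_rot: [0.98, 0.201, 0.0, 0.0]
contact_force: [-0.0, 0.3, 1.0]
opening: 0.483
finger_force: 40.0
```

```bash
python3 -m pendant '[{"claw":0.35,"dx":0,"dy":0,"dz":15,"twist":0},{"claw":0.35,"dx":0,"dy":0,"dz":50,"twist":0},{"claw":0.35,"dx":4,"dy":8,"dz":95,"twist":0},{"claw":0.35,"dx":20,"dy":38,"dz":130,"twist":0},{"claw":0.35,"dx":40,"dy":75,"dz":150,"twist":0},{"claw":0.35,"dx":62,"dy":116,"dz":160,"twist":0},{"claw":0.35,"dx":84,"dy":158,"dz":163,"twist":0},{"claw":0.35,"dx":106,"dy":200,"dz":163,"twist":0}]' 40; python3 -m pendant '[{"claw":0.35,"dx":9,"dy":16,"dz":0,"twist":0},{"claw":0.35,"dx":9,"dy":16,"dz":0,"twist":0},{"claw":0.35,"dx":9,"dy":16,"dz":0,"twist":0}]' 40
python3 - <<'E'
from h import *
s=r.get_state()
p,d,K,T,W=look(.048,.062,(.621,-.005),.035,'w5')
m=(W[...,2]>.064)&(W[...,2]<.09)&(np.hypot(W[...,0]-.621,W[...,1]+.006)<.03);print("spindle",m.sum(),np.median(W[m],0).round(4))
M=R.from_quat(s["eef_rot"]).as_matrix();L=(W-s["tool_pos"])@M*1e3
w=L[180:340,250:390].reshape(-1,3);w=w[(w[:,2]>-45)&(w[:,2]<12)&(abs(w[:,1])<24)&(w[:,0]<45)]
t=w[(w[:,2]<-26)&(w[:,2]>-34)];f=w[(w[:,2]>-22)&(w[:,2]<6)]
print("top",len(t),np.percentile(t,[1,50,99],axis=0).round(1).tolist());print("front",len(f),np.percentile(f,[1,50,99],axis=0).round(1).tolist())
c=np.median(f[abs(f[:,1])<4,0])-22;print("centre tool x",c,M@[c,0,0],s["finger_force"])
E
```

```text
clock: 11.95
tool_pos: [0.5476, -0.0448, 0.1733]
eef_rot: [0.98, 0.201, 0.0, 0.0]
contact_force: [0.4, 0.0, -1.9]
opening: 0.483
finger_force: 40.0
clock: 12.25
tool_pos: [0.555, -0.0313, 0.1722]
eef_rot: [0.98, 0.201, -0.001, 0.0]
contact_force: [0.2, -0.8, -2.0]
opening: 0.484
finger_force: 40.0
w5 n 1958 z 0.0552 ellipse centre 619.7 -4.1 dia 48.4 48.4
tcp [ 0.5548 -0.0325  0.1722] go 65.0 28.4
spindle 166 [ 0.6211 -0.007   0.0702]
top 2111 [[-19.9, -22.9, -32.5], [12.7, 0.2, -30.1], [22.2, 23.0, -26.2]]
front 4010 [[-8.4, -22.9, -21.5], [6.7, 0.2, -19.2], [22.2, 22.9, 4.9]]
centre tool x -15.082026598606852 [-13.86327737  -5.93932816   0.03805007] 39.999320165884455
```

```bash
python3 -m pendant '[{"claw":0.35,"dx":33,"dy":13,"dz":0,"twist":0},{"claw":0.35,"dx":65,"dy":27,"dz":-10,"twist":0},{"claw":0.35,"dx":65,"dy":27,"dz":-35,"twist":0},{"claw":0.35,"dx":65,"dy":27,"dz":-60,"twist":0},{"claw":0.35,"dx":65,"dy":27,"dz":-75,"twist":0},{"claw":0.35,"dx":65,"dy":27,"dz":-75,"twist":0},{"claw":0.35,"dx":65,"dy":27,"dz":-75,"twist":0}]' 40
python3 - <<'E'
from h import *
s=r.get_state();print(np.array(s["tool_pos"])*1e3)
p,d=eyes.snapshot("side");b=p[130:250,200:320]
cv2.imwrite("pics/pre2.png",cv2.resize(b,None,fx=4,fy=4,interpolation=cv2.INTER_CUBIC))
E
```

```text
clock: 13.0
tool_pos: [0.6211, -0.0047, 0.0981]
eef_rot: [0.98, 0.2, -0.0, 0.0]
contact_force: [-0.4, 0.1, -1.6]
opening: 0.485
finger_force: 40.0
[621.12277408  -4.68402713  98.12017792]
```

View pics/pre2.png

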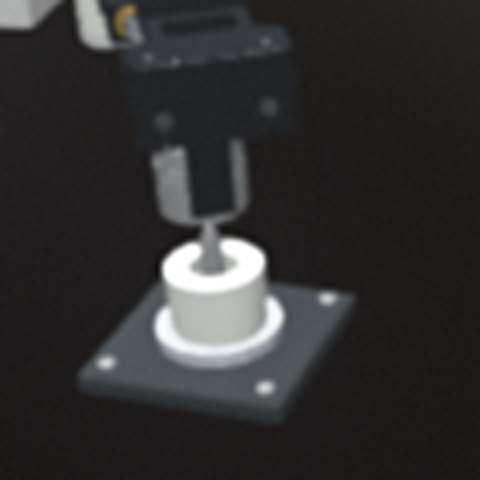

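The side view shows the insulator seated flat, with the spindle tip (209,222) under the middle of the held steel holder (about 205,215). I'll lower it.

```bash
python3 -m pendant '[{"claw":0.35,"dx":0,"dy":0,"dz":-10,"twist":0},{"claw":0.35,"dx":0,"dy":0,"dz":-20,"twist":0},{"claw":0.35,"dx":0,"dy":0,"dz":-27,"twist":0},{"claw":0.35,"dx":0,"dy":0,"dz":-30,"twist":0},{"claw":0.35,"dx":0,"dy":0,"dz":-31,"twist":0},{"claw":0.35,"dx":0,"dy":0,"dz":-31,"twist":0}]' 40;python3 -m pendant '[{"claw":0.35,"dx":0,"dy":0,"dz":-1,"twist":0},{"claw":0.35,"dx":0,"dy":0,"dz":-1,"twist":0},{"claw":0.35,"dx":0,"dy":0,"dz":-1,"twist":0}]' 40
```

```text
clock: 13.65
tool_pos: [0.6212, -0.0035, 0.0666]
eef_rot: [0.98, 0.201, -0.0, 0.0]
contact_force: [0.3, -0.6, -2.0]
opening: 0.481
finger_force: 40.0
clock: 13.95
tool_pos: [0.6213, -0.0035, 0.0659]
eef_rot: [0.98, 0.201, 0.0, 0.0]
contact_force: [-0.7, -0.2, -1.9]
opening: 0.484
finger_force: 40.0
```

```bash
python3 -m pendant '[{"claw":0.35,"dx":0,"dy":0,"dz":-1,"twist":0},{"claw":0.35,"dx":0,"dy":0,"dz":-1,"twist":0},{"claw":0.35,"dx":0,"dy":0,"dz":-1,"twist":0}]' 40
```

```text
clock: 14.25
tool_pos: [0.6214, -0.0035, 0.0649]
eef_rot: [0.98, 0.201, 0.0, 0.0]
contact_force: [0.6, 0.3, -1.2]
opening: 0.482
finger_force: 40.0
```

```bash
python3 -m pendant '[{"claw":0.35,"dx":0,"dy":0,"dz":-1,"twist":0},{"claw":0.35,"dx":0,"dy":0,"dz":-1,"twist":0},{"claw":0.35,"dx":0,"dy":0,"dz":-1,"twist":0}]' 40
```

```text
clock: 14.55
tool_pos: [0.6214, -0.0035, 0.0648]
eef_rot: [0.98, 0.201, 0.0, 0.0]
contact_force: [-1.2, 0.2, 6.2]
opening: 0.484
finger_force: 40.0
```

Contact is at the expected height with 6 N. I'll release and back off.

```bash
python3 -m pendant '[{"claw":0.55,"dx":0,"dy":0,"dz":1,"twist":0},{"claw":0.75,"dx":0,"dy":0,"dz":1,"twist":0},{"claw":1,"dx":0,"dy":0,"dz":1,"twist":0},{"claw":1,"dx":0,"dy":0,"dz":1,"twist":0},{"claw":1,"dx":0,"dy":0,"dz":20,"twist":0},{"claw":1,"dx":0,"dy":0,"dz":60,"twist":0},{"claw":1,"dx":0,"dy":0,"dz":105,"twist":0},{"claw":1,"dx":-10,"dy":-5,"dz":130,"twist":0}]' 40; python3 -m pendant '[{"claw":1,"dx":-20,"dy":-40,"dz":10,"twist":0},{"claw":1,"dx":-35,"dy":-80,"dz":20,"twist":0},{"claw":1,"dx":-35,"dy":-80,"dz":20,"twist":0},{"claw":1,"dx":-35,"dy":-80,"dz":20,"twist":0}]'
python3 - <<'E'
from h import *
p,d,K,T,W=look(.085,.105,(.621,-.005),.035,'w6')
w=W[(W[...,2]>.09)&(W[...,2]<.1)&(np.hypot(W[...,0]-.621,W[...,1]+.005)<.03)]
print("tilt",np.linalg.lstsq(np.c_[w[:,:2]-w[:,:2].mean(0),np.ones(len(w))],w[:,2],rcond=None)[0])
q,_=eyes.snapshot("side");q=cv2.resize(q[120:240,190:310],None,fx=4,fy=4,interpolation=cv2.INTER_CUBIC)
cv2.imwrite("pics/end.png",q)
E
```

```text
clock: 15.35
tool_pos: [0.6137, -0.0075, 0.1971]
eef_rot: [0.979, 0.202, 0.003, 0.0]
contact_force: [0.9, -0.0, 0.2]
opening: 1.001
finger_force: 0.0
clock: 15.75
tool_pos: [0.5759, -0.0899, 0.214]
eef_rot: [0.98, 0.2, 0.0, 0.0]
contact_force: [-0.6, 0.3, -0.6]
opening: 0.999
finger_force: 0.0
w6 n 1166 z 0.0946 ellipse centre 621.5 -3.9 dia 42.5 43.8
tcp [ 0.5763 -0.088   0.2137] go 45.2 84.1
tilt [ 0.00135966 -0.00125062  0.09469935]
```

View pics/end.png

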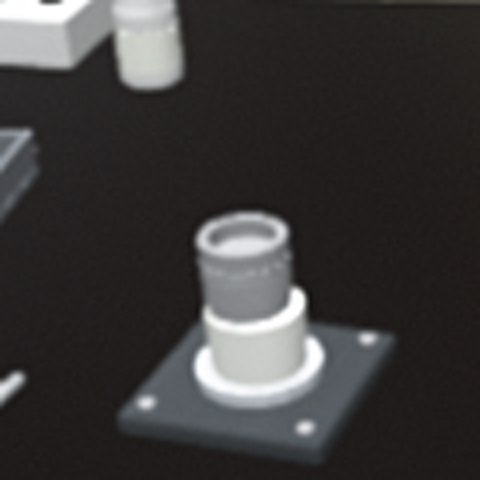

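The stack stands level: the holder's top is at 94.7 mm (95 expected) with no tilt, and the insulator sits flat on the seat. The picture shows the holder cup side up at (243,265), on the insulator at (256,345).

```bash
python3 -c "
from plant import r
print(r.finish_job())"
```

```text
the job is handed in; nothing more can be done
None
```

The pedestal is rebuilt and handed in at about 16 s: the insulator sits flat on the seat, and the bare steel holder sits cup side up and level on top of it, both set down gently.

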